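# Close up a rake of wagons in a stock cassette

## Robot

A 6-joint arm with a two-finger parallel gripper is mounted at the origin on a cart in front of the work surface, level with it; the furniture and walls round the work are solid. World frame = base frame: x ahead of the robot, y to its left, z up, the work surface at z = 0. Lengths are in m, angles in rad, forces in N, time in s.
With the tool pointing down it reaches from about 0.35 to 0.775 m from the base axis. Payload 5.5 kg.
Tool frame: the origin (TCP) lies between the finger pads, 19 mm behind the fingertips; this is the grasp point; z points along the fingers, y is the line along which they close (so a half turn about z gives the same grasp; the last joint's range is limited). The gripper opens to 85 mm and grips with 20 to 120 N. Pads are 22 mm wide; open, the fingers measure 114 mm over their backs; the gripper's body (76 mm by 85 mm) begins 54 mm behind the grasp point. The pads swing forward as they close: fully open they stand 13 mm farther back than shut.
Start: joints at [-1.423, 0.313, 0.046, 1.304, 0, 1.431], TCP at [0.163, -0.551, 0.25] pointing down, gripper open.
Joint ranges: [-2.76, 2.76], [-0.86, 1.69], [-1.03, 1.26], [-2.2, 2.34], [-1.47, 1.5], [-3.14, 3.14]. Speed limits (rad/s): [2.57, 2.57, 3.14, 3.14, 3.14, 3.14].

## Interface

Orientations are given as a unit quaternion [w, x, y, z].
In Python, from workcell import env gives the robot as it stands.
- The arm moves only by the tool move_arm, never from a script. Its argument "targets" is a list of rows, each a list of 3 entries, a list of its own where there are three numbers: the shift along the tool's x, y, z in mm, then the turn, a rotation vector about the tool's x, y, z in units of 10 degrees (1.0 is 10 degrees), then the closure, from -1 (fully open) to 1 (shut). In form: [[[dx, dy, dz], [ax, ay, az], gripper], ...]. A call has 1 to 5 rows; each row is the pose to reach, as a shift and turn from the pose commanded when the call began, along the tool's axes at that moment; what a row does not reach only later rows make up. A row lasts 1/8 s, in which the tool goes at most 62.5 mm and 10.7 degrees, less where a joint would pass 70% of its speed; a pose out of reach is approached as far as the arm can. A call with a gripper value outside its range is refused whole. The fingers move at their own pace and stop on an object; "squeeze" is the grip in N (left out, the last holds). Time passes only in rows, so rows that repeat a pose let the fingers close. It gives the time, the measured TCP pose, the force, the opening and the grip force at its end, in the units of the state.
- env.get_state(): the state, without advancing time (a new reading comes with each control period).
- env.read_camera(name): name is "scene" or "top" or "wrist"; returns a dict with "pixels" (480x640x3 uint8, red, green, blue), "fovy" (degrees; the focal length in pixels is half the picture's height over the tangent of half this angle, whatever the lens; pixels are square), "cx", "cy" (the principal point, pixels), "extrinsics" (4x4, takes a point from world to camera coordinates); the wrist camera has in their place "mount" (4x4, takes a point from camera to tool coordinates, whose origin is the TCP and whose axes are the flange's). Camera axes: x right, y up, looking along -z (the intrinsics and any distortion apply to the point x, -y, -z); pixel columns grow to the right and rows downward; lengths in m; the calibration is good to about 2 mm. The wrist camera is an equidistant fisheye: a pixel r from the principal point sees the ray r / f radians off the axis. A picture is of the moment at which its call begins: read the wrist's pose just before it. There is no depth.
- env.hand_in(): hands the job in; it is judged then, once.
Trained networks look in a picture, given as the dict that the camera call returned (one of the last four; its "shot" number tells which), for a name from the list of things; names that differ only in an ending like _2 or _b are one class to them, and where a whole thing is asked for, a point or a joint stands for the part that bears it (a point fixed in the world has none). Each returns a list of dicts, best first, with "confidence" (0 to 1); they miss things now and then, are a little off and sometimes report something else, mostly with a low value. They report only what shows in the picture. A call takes as long as a camera call. They do not tell look-alikes from the thing itself.
- env.spot_in(thing, picture): "centre" ([x, y, z] in m, in world coordinates, good to about 4 mm: the middle of the surface that is visible of it).
- env.regions_of(thing, picture): "mask" (480x640 bool, what is visible of it).
- env.landmark_of(thing, picture): "centre" ([x, y, z] in m, in world coordinates, good to about 4 mm: a listed point, or the origin of a listed thing).
The state is a dict: "clock": time; "joint_pos": joint angles; "qvel": joint speeds; "tau": joint torques, N m; "tcp_pos": TCP position; "orientation": TCP orientation; "wrist_force": force on the tool from outside, world axes, zero at the start; "ft_torque": the same for the moment, N m; "finger_gap": finger opening in m; "grip_force": force on a finger pad.
Only numpy, scipy, OpenCV 4.12 (cv2) and the standard library are available. Lean on these libraries where they do the work, as an engineer would, in place of code of your own. Each camera call takes 0.05 s, during which the arm holds its last target. There are 200 camera calls.

## Task

Pushing only against the tail end of the last wagon with your fingertips, push the four freshly painted model wagons gently along the track of the cassette as one train, until the front one stands against the end stop and all are closed up buffer to buffer. Then push the brass gate shut across the track behind them, so that the cassette can be carried. Do not pick up, pinch or touch the wagons anywhere else, keep them on the track, and leave the things around in place.

Things in the scene. Friction and masses are not known exactly. Their poses are not given: they have to be found in the camera images.
- cassette: Stock cassette, fixed: plywood board 116 x 430 x 12 mm, two aluminium angles as track, wooden end stop at its -y end, brass swing gate towards its +y end. Origin: centre of the underside; x across, y along the track, z up. Track: middle x = 0, running surface z = 15 mm, y = -200 to 211 mm. Wagons are pushed to -y. Upright legs of the angles at x = +-32 mm rise to z = 30 mm, only where y < 76 mm.
- stop_face (a point): Middle of the face of the end stop (block 45 mm high) that the front wagon's buffers meet; at (0, -200, 26) mm in the cassette's frame. Four wagons closed up against it end at y = 88 mm there; the shut gate lies at y = 95 to 103 mm, 7 mm behind them.
- gate (a joint): Brass gate bar, 8 mm thick, on a vertical pivot; friction keeps it where it is left, half a newton at its tip moves it. 0 = fully open, 1.745 rad = shut across the track (end of travel, at a catch post). At q it points from the pivot at 100 deg - q from the cassette's +x towards its +y: it closes clockwise seen from above. It starts at 0 to 0.15.
- gate_pivot (a point): Pivot of the gate, at (-42, 99, 28) mm in the cassette's frame; the gate's wooden foot is 20 x 24 mm, up to z = 21 mm.
- gate_tip (a point): Point in the gate bar 82 mm from the pivot, under a small red upright pin of 7.6 mm diameter; the bar ends 6 mm beyond. The bar stands from z = 22 to 34 mm over the table, the pin's top is at 47 mm.
- van: Brown-red closed van with light grey roof, top 41 mm over the running surface. All four wagons: 72 mm long over buffers, body 60 x 31 mm, about 80 g, on rolling wheels with a little friction. Origin: on the running surface under the middle; y along the wagon, same way as the cassette's y; z up. The order of the wagons and the gaps between them (2 to 45 mm) vary.
- tank_wagon: Light grey tank wagon, top 42 mm over the running surface. Origin as the van's. All four wagons: two buffers at each end, 7 mm discs 20 mm apart, faces at y = +-36 mm, centres 11 mm over the running surface (26 mm over the table); the body ends at y = +-30 mm. Tail end = the +y end.
- grey_wagon: Grey open wagon with a black coal load, top 32 mm over the running surface; origin, length and buffers as the van and tank wagon.
- green_wagon: Empty green open wagon, top 32 mm over the running surface; origin, length and buffers as the van and tank wagon.
- paint_brown: Bystander: dropper bottle with a sand-brown body and black cap, 25 mm diameter, 82 mm high, behind the cassette; origin at its foot.
- paint_black: Bystander: dropper bottle with a dark body and black cap, 25 mm diameter, 82 mm high, behind the cassette; origin at its foot.
- tape: Bystander: roll of yellow masking tape lying flat, 56 mm diameter, 16 mm high, behind the cassette; origin at its foot.
Mind the look-alikes: they are no part of the job. What is shaped like the van but orange or purple is not meant. What is shaped like the tank_wagon but pink is not meant.

How it is judged:
By the outcome, as a careful person would: the job done as asked, in the order asked, and still so for the second after the job is handed in, with the robot touching nothing.
It also fails if it takes over 54 s, if anything falls off the work surface, if the arm or the gripper's body presses on something with over 40 N, if the wrist force passes 120 N, or if a joint passes its speed limit or range.

## Working session

There is one attempt and no reset: what is moved stays moved. The work goes in short steps, Python scripts to look and compute and a tool call to move; the robot and the scene stay as the last step left them, time stands still between calls to the robot, and variables do not carry over. Pictures are saved under pics/ and viewed, at most 10 in all, crops included, and the job is handed in when it is done.

Besides the shell and the picture viewer there is one more tool, called after ">>>" as name(argument=value, ...), one argument or row to a line, values as JSON. move_arm: Moves the arm, as the interface text tells. Its arguments: {"type":"object","properties":{"targets":{"type":"array","items":{"type":"array"}},"squeeze":{"type":"number"}},"required":["targets"]}

```bash
mkdir -p pics; cat > h.py <<'E'
import numpy as np, cv2
from workcell import env
def save(p,n): cv2.imwrite('pics/'+n,p['pixels'][:,:,::-1])
E
python3 - <<'E'
from h import *
s=env.get_state(); print(s['clock'],s['tcp_pos'],s['orientation'],s['finger_gap'])
for c in ['top','scene']:
    p=env.read_camera(c); save(p,c+'0.png')
    for t in ['cassette','stop_face','gate_pivot','gate_tip','van','tank_wagon','grey_wagon','green_wagon']:
        for d in env.landmark_of(t,p)[:4]: print(c,t,np.round(d['centre'],4),round(d['confidence'],2))
E
```

```text
0.0 [ 0.16311608 -0.55086617  0.24910676] [-9.28457604e-04  9.89667060e-01  1.43381477e-01  1.37101771e-05] 0.0853826874389694
top cassette [ 0.5694 -0.002  -0.0017] 0.87
top stop_face [ 0.5543 -0.201   0.0236] 0.89
top gate_pivot [0.5373 0.1001 0.032 ] 0.73
top gate_tip [ 6.624e-01 -1.036e-01 -2.000e-04] 0.55
top gate_tip [0.53   0.1826 0.0255] 0.47
top van [0.5801 0.1542 0.0165] 0.78
top van [ 0.4825  0.2897 -0.0023] 0.73
top van [ 7.059e-01  2.415e-01 -3.000e-04] 0.57
top tank_wagon [ 0.5661 -0.0337  0.0143] 0.75
top tank_wagon [ 0.6404 -0.2979 -0.0041] 0.61
top tank_wagon [ 0.3971 -0.328  -0.0013] 0.56
top grey_wagon [0.5747 0.0509 0.0101] 0.97
top green_wagon [ 0.56   -0.1332  0.0185] 0.9
scene cassette [0.5716 0.0029 0.0046] 0.66
scene stop_face [ 0.5569 -0.202   0.0248] 0.91
scene gate_pivot [0.5337 0.0999 0.0237] 0.9
scene van [0.5789 0.1546 0.0077] 0.72
scene van [0.5781 0.0485 0.0165] 0.3
scene tank_wagon [ 0.5616 -0.0379  0.0139] 0.74
scene tank_wagon [ 0.3963 -0.3305  0.002 ] 0.71
scene tank_wagon [ 0.6437 -0.2977  0.0024] 0.56
scene tank_wagon [0.5727 0.0007 0.0048] 0.44
scene grey_wagon [0.5762 0.0509 0.0187] 0.73
scene green_wagon [ 0.5614 -0.1364  0.0195] 0.88
scene green_wagon [0.6741 0.093  0.0024] 0.39
```

View pics/top0.png

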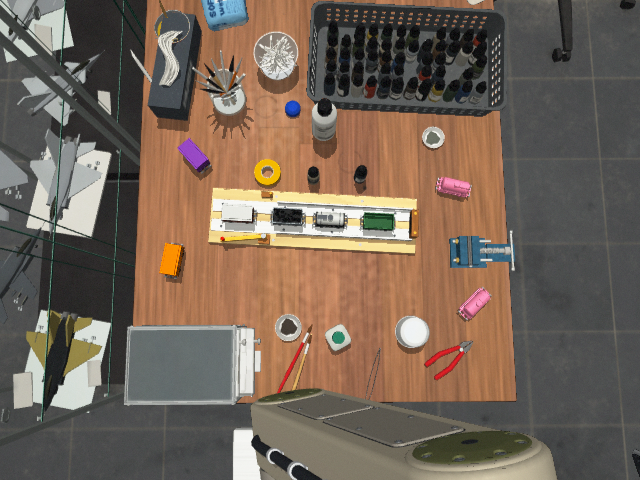

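View pics/scene0.png

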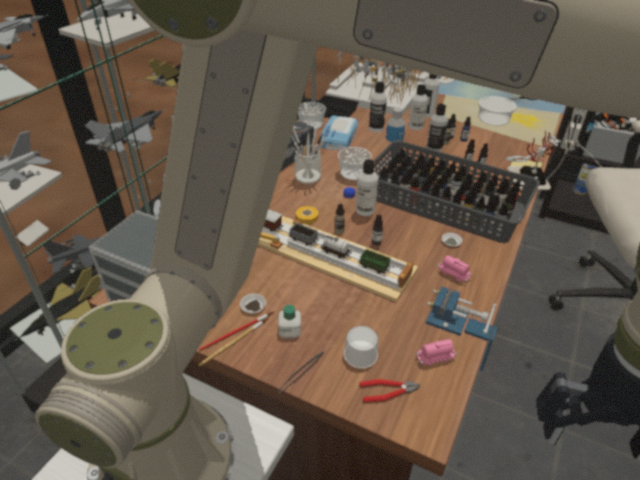

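The top view shows the cassette running along y, with the stop at right (413,223). The wagons, from the tail, are van (237,213), grey (287,216), tank (330,219) and green (378,221). The open gate is at (243,238). The scene view agrees. I'll move above the tail for a close look.

>>> move_arm(
  targets=[
    [[632,-645,40],[0,0,-7],0.7],
    [[632,-645,40],[0,0,-7],0.7],
    [[632,-645,40],[0,0,-7],0.7],
    [[632,-645,40],[0,0,-7],0.7],
    [[632,-645,40],[0,0,-7],0.7],
  ],
)

```text
clock: 1.52
tcp_pos: [0.31, -0.2739, 0.2363]
orientation: [0.001, 0.817, 0.577, 0.0]
wrist_force: [1.5, -0.9, -0.5]
finger_gap: 0.0128
grip_force: 0.0
```

```bash
cat >> h.py <<'E'
from scipy.spatial.transform import Rotation as R
TH=-0.0675; C=np.array([.569,-.002])
def ca(x,y,z):  # cassette mm -> world m
    c,s=np.cos(TH),np.sin(TH); return np.array([C[0]+(c*x-s*y)/1e3, C[1]+(s*x+c*y)/1e3, z/1e3])
def inv(p):
    d=(np.array(p[:2])-C)*1e3; c,s=np.cos(TH),np.sin(TH); return np.round([c*d[0]+s*d[1], -s*d[0]+c*d[1], p[2]*1e3],1)
def go(x,y,z,yaw=90):  # yaw of tool x in the cassette frame, deg
    s=env.get_state(); q=s['orientation']; r=R.from_quat([q[1],q[2],q[3],q[0]])
    a=TH+np.radians(yaw); X=np.array([np.cos(a),np.sin(a),0]); Z=np.array([0,0,-1.]); g=R.from_matrix(np.c_[X,np.cross(Z,X),Z])
    print('t',round(s['clock'],2),'cas',inv(s['tcp_pos']),'gap',round(s['finger_gap'],4),'F',np.round(s['wrist_force'],1))
    print(' shift',np.round(r.inv().apply(ca(x,y,z)-s['tcp_pos'])*1e3,1),'turn',np.round(np.degrees((r.inv()*g).as_rotvec())/10,2))
E
python3 -c "
from h import *
go(0,245,200)"
```

```text
t 1.52 cas [-240.  -288.7  236.3] gap 0.0128 F [ 1.5 -0.9 -0.5]
 shift [578.7  87.5  36.2] turn [ 0.01  0.   -1.56]
```

>>> move_arm(
  targets=[
    [[579,87,36],[0,0,-1.56],0.7],
    [[579,87,36],[0,0,-1.56],0.7],
    [[579,87,36],[0,0,-1.56],0.7],
    [[579,87,36],[0,0,-1.56],0.7],
    [[579,87,36],[0,0,-1.56],0.7],
  ],
)

```text
clock: 2.15
tcp_pos: [0.4584, 0.0009, 0.2173]
orientation: [0.001, 0.732, 0.681, 0.0]
wrist_force: [1.1, -1.0, 1.0]
finger_gap: 0.0126
grip_force: 0.0
```

```bash
python3 -c "
from h import *
go(0,245,200)"
```

```text
t 2.15 cas [-110.6   -4.5  217.3] gap 0.0126 F [ 1.1 -1.   1. ]
 shift [250.1 109.1  17.3] turn [ 0.01  0.   -0.03]
```

>>> move_arm(
  targets=[
    [[250,109,17],[0,0,0],0.7],
    [[250,109,17],[0,0,0],0.7],
    [[250,109,17],[0,0,0],0.7],
    [[250,109,17],[0,0,0],0.7],
    [[250,109,17],[0,0,0],0.7],
  ],
)

```text
clock: 2.78
tcp_pos: [0.5854, 0.2436, 0.199]
orientation: [-0.0, 0.731, 0.682, 0.0]
wrist_force: [-0.8, -0.1, -0.5]
finger_gap: 0.0124
grip_force: 0.0
```

```bash
python3 - <<'E'
from h import *
go(0,245,150)
s=env.get_state();p=env.read_camera('wrist'); save(p,'w1.png')
for t in ['van','gate_tip','gate_pivot','cassette','stop_face','grey_wagon','tank_wagon','green_wagon']:
    for d in env.landmark_of(t,p)[:2]: print(t,np.round(d['centre'],4),inv(d['centre']),round(d['confidence'],2))
p=env.read_camera('top')
for t in ['van','gate_tip','gate_pivot','cassette','stop_face','grey_wagon','tank_wagon','green_wagon']:
    for d in env.landmark_of(t,p)[:2]: print('top',t,inv(d['centre']),round(d['confidence'],2))
E
```

```text
t 2.77 cas [-2.000e-01  2.462e+02  1.990e+02] gap 0.0124 F [-0.8 -0.1 -0.5]
 shift [-1.2  0.2 49. ] turn [ 0.   -0.   -0.01]
van [0.7048 0.2478 0.0067] [118.6 258.4   6.7] 0.76
van [0.487  0.2864 0.0024] [-101.3  282.2    2.4] 0.69
gate_tip [0.531  0.1814 0.0276] [-50.3 180.4  27.6] 0.78
grey_wagon [0.5749 0.0511 0.0151] [ 2.3 53.4 15.1] 0.61
top van [116.8 253.6   3. ] 0.71
top van [  1.7 156.4  17.3] 0.67
top gate_tip [-56.2 178.9  28. ] 0.73
top gate_pivot [-39.7 100.7  29.4] 0.8
top cassette [-1.   2.   1.4] 0.91
top stop_face [   1.5 -197.4   24.8] 0.72
top grey_wagon [ 3.5 54.9 11.3] 0.61
top tank_wagon [-147.9 -338.9    1.1] 0.91
top tank_wagon [  89.2 -291.8   -3.6] 0.81
top green_wagon [  -1.7 -132.7   16. ] 0.55
```

View pics/w1.png

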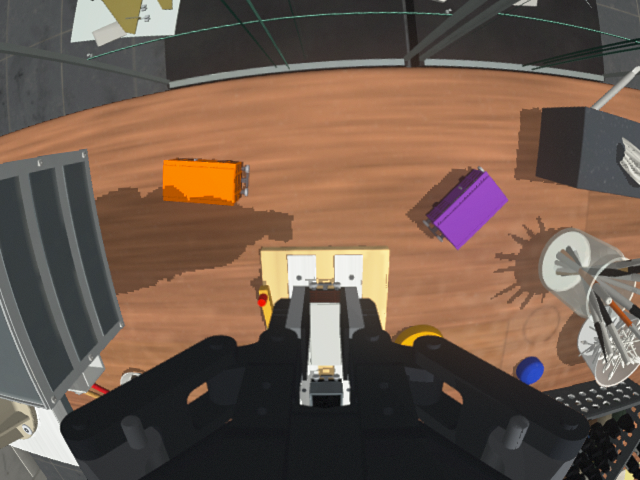

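The wrist view shows the tail of the van between the fingers, with its buffers near (308,285) and (341,285). The board's +y corners are at (261,250) and (389,249), and the gate pin is at (262,300). I'll turn these pixels into positions to check the track line.

```bash
cat >> h.py <<'E'
def ray(p,s,u,v,z):
    f=240/np.tan(np.radians(p['fovy']/2)); d=np.array([u-p['cx'],v-p['cy']]); r=np.hypot(*d); a=r/f
    k=np.array([np.sin(a)*d[0]/r,-np.sin(a)*d[1]/r,-np.cos(a)]); M=p['mount']; q=s['orientation']
    W=R.from_quat([q[1],q[2],q[3],q[0]]).as_matrix(); o=s['tcp_pos']+W@M[:3,3]; k=W@M[:3,:3]@k
    return o+k*(z-o[2])/k[2]
E
python3 - <<'E'
from h import *
s=env.get_state();p=env.read_camera('wrist')
for n,u,v,z in [('cL',261,250,.012),('cR',389,249,.012),('b1',308,285,.026),('b2',341,285,.026),('pin',262,300,.047),('vanroofL',312,303,.055),('vanroofR',340,303,.055)]: print(n,inv(ray(p,s,u,v,z)))
cv2.imwrite('pics/w2.png',cv2.resize(p['pixels'][235:325,240:400,::-1],(800,450),interpolation=cv2.INTER_CUBIC))
E
```

```text
cL [-58.  210.9  12. ]
cR [ 56.5 211.1  12. ]
b1 [-15.8 183.   26. ]
b2 [ 13.1 182.9  26. ]
pin [-53.7 178.5  47. ]
vanroofL [-11.5 179.9  55. ]
vanroofR [ 11.1 179.8  55. ]
```

View pics/w2.png

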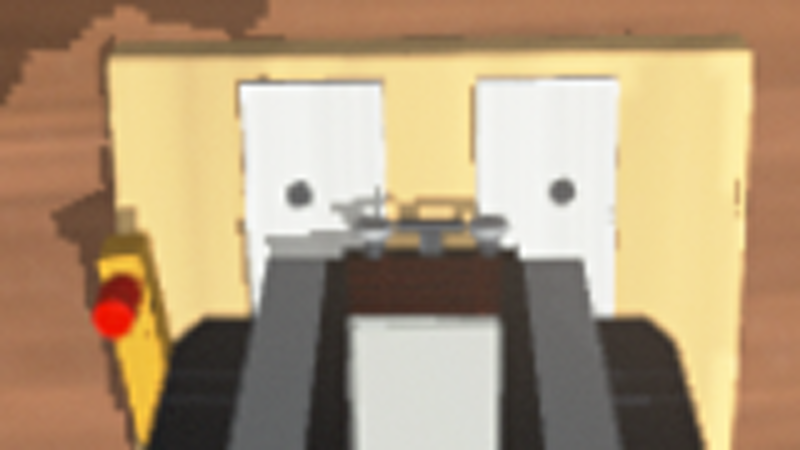

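The frame checks out: the board end falls within 3 mm and is centred. The van tail is at y ≈ 190. I'll descend behind it.

>>> move_arm(
  targets=[
    [[-10,0,60],[0,0,0],0.7],
    [[-18,0,115],[0,0,0],0.7],
    [[-18,0,161],[0,0,0],0.7],
    [[-18,0,161],[0,0,0],0.7],
  ],
)

```text
clock: 4.22
tcp_pos: [0.58, 0.2215, 0.0353]
orientation: [-0.002, 0.733, 0.681, -0.003]
wrist_force: [-0.6, -0.7, 0.6]
finger_gap: 0.0127
grip_force: 0.0
```

```bash
python3 - <<'E'
from h import *
go(0,206,38)
p=env.read_camera('wrist'); cv2.imwrite('pics/w3.png',p['pixels'][150:450,120:520,::-1])
E
```

```text
t 4.22 cas [ -4.1 223.7  35.3] gap 0.0127 F [-0.6 -0.7  0.6]
 shift [-17.7   4.2  -2.7] turn [-0.04  0.01 -0.03]
```

View pics/w3.png

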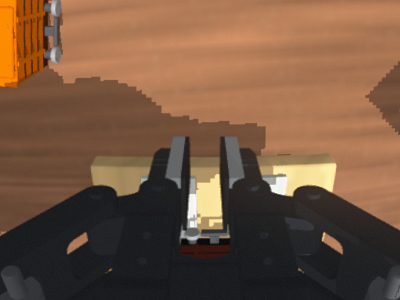

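The crop shows the fingers standing behind the van's tail, with buffers near (192,238) and (228,238) just ahead of the gap. They sit slightly left, so I'll correct by 4 mm and settle.

>>> move_arm(
  targets=[
    [[-4,3,-3],[0,0,0],0.7],
    [[-8,3,-3],[0,0,0],0.7],
    [[-8,3,-3],[0,0,0],0.7],
  ],
)

```text
clock: 4.65
tcp_pos: [0.5866, 0.214, 0.0436]
orientation: [0.001, 0.733, 0.681, 0.001]
wrist_force: [-0.5, 0.5, 0.4]
finger_gap: 0.0131
grip_force: 0.0
```

```bash
python3 - <<'E'
from h import *
go(0,206,38)
E
```

```text
t 4.65 cas [  3.  216.7  43.6] gap 0.0131 F [-0.5  0.5  0.4]
 shift [-10.7  -3.    5.6] turn [ 0.01 -0.   -0.04]
```

>>> move_arm(
  targets=[
    [[-3,-2,4],[0,0,0],0.7],
    [[-6,-3,4],[0,0,0],0.7],
    [[-8,-3,4],[0,0,0],0.7],
    [[-8,-3,4],[0,0,0],0.7],
  ],
)

```text
clock: 5.15
tcp_pos: [0.582, 0.2062, 0.0379]
orientation: [-0.0, 0.733, 0.681, -0.0]
wrist_force: [1.0, -1.0, -1.0]
finger_gap: 0.013
grip_force: 0.0
```

```bash
python3 - <<'E'
from h import *
go(0,198,38)
E
```

```text
t 5.15 cas [ -1.1 208.6  37.9] gap 0.013 F [ 1. -1. -1.]
 shift [-10.6   1.2  -0.1] turn [-0.    0.   -0.03]
```

>>> move_arm(
  targets=[
    [[-3,0.5,0],[0,0,0],0.7],
    [[-6,0.5,0],[0,0,0],0.7],
    [[-9,0.5,0],[0,0,0],0.7],
    [[-12,0.5,0],[0,0,0],0.7],
    [[-15,0.5,0],[0,0,0],0.7],
  ],
)

```text
clock: 5.78
tcp_pos: [0.5814, 0.1912, 0.038]
orientation: [0.0, 0.733, 0.681, 0.0]
wrist_force: [-0.2, 0.3, 0.6]
finger_gap: 0.013
grip_force: 0.1
```

>>> move_arm(
  targets=[
    [[-3,0,0],[0,0,0],0.7],
    [[-6,0,0],[0,0,0],0.7],
    [[-9,0,0],[0,0,0],0.7],
    [[-12,0,0],[0,0,0],0.7],
    [[-15,0,0],[0,0,0],0.7],
  ],
)

```text
clock: 6.4
tcp_pos: [0.5803, 0.1762, 0.038]
orientation: [0.0, 0.733, 0.681, -0.0]
wrist_force: [0.4, -0.4, -1.1]
finger_gap: 0.0128
grip_force: 0.1
```

```bash
python3 - <<'E'
from h import *
go(0,168,38)
p=env.read_camera('top')
for t in ['van','grey_wagon']:
    for d in env.landmark_of(t,p)[:3]: print('top',t,inv(d['centre']),round(d['confidence'],2))
p=env.read_camera('wrist'); cv2.imwrite('pics/w4.png',p['pixels'][150:450,120:520,::-1])
E
```

```text
t 6.4 cas [ -0.7 178.6  38. ] gap 0.0128 F [ 0.4 -0.4 -1.1]
 shift [-10.6   0.8  -0. ] turn [ 0.    0.   -0.03]
top van [  1.9 133.8  14.6] 0.61
top grey_wagon [-0.8 50.9  8.9] 0.96
top grey_wagon [  -0.9 -199.3   28.7] 0.47
```

View pics/w4.png

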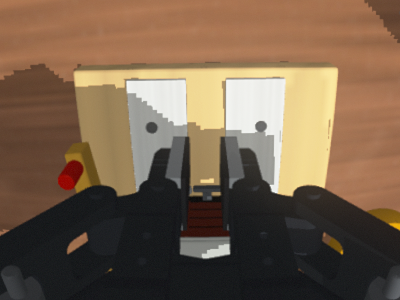

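The crop shows the fingers on the two buffers, with the coupling hook free in the gap at (207,190). The van has moved along with them, so I'll carry on.

>>> move_arm(
  targets=[
    [[-3,0.3,0],[0,0,0],0.7],
    [[-6,0.3,0],[0,0,0],0.7],
    [[-9,0.3,0],[0,0,0],0.7],
    [[-12,0.3,0],[0,0,0],0.7],
    [[-15,0.3,0],[0,0,0],0.7],
  ],
)

```text
clock: 7.22
tcp_pos: [0.5795, 0.1612, 0.038]
orientation: [0.0, 0.733, 0.681, 0.0]
wrist_force: [0.1, 1.0, -0.3]
finger_gap: 0.0126
grip_force: 0.1
```

>>> move_arm(
  targets=[
    [[-3,0,0],[0,0,0],0.7],
    [[-6,0,0],[0,0,0],0.7],
    [[-9,0,0],[0,0,0],0.7],
    [[-12,0,0],[0,0,0],0.7],
    [[-15,0,0],[0,0,0],0.7],
  ],
)

```text
clock: 7.85
tcp_pos: [0.5785, 0.1463, 0.038]
orientation: [0.0, 0.733, 0.681, 0.0]
wrist_force: [0.3, -0.4, 0.3]
finger_gap: 0.0126
grip_force: 0.2
```

>>> move_arm(
  targets=[
    [[-3,0,0],[0,0,0],0.7],
    [[-6,0,0],[0,0,0],0.7],
    [[-9,0,0],[0,0,0],0.7],
    [[-12,0,0],[0,0,0],0.7],
    [[-15,0,0],[0,0,0],0.7],
  ],
)

```text
clock: 8.48
tcp_pos: [0.5773, 0.1313, 0.038]
orientation: [0.0, 0.733, 0.681, -0.0]
wrist_force: [0.1, 0.8, -0.2]
finger_gap: 0.0125
grip_force: 0.2
```

```bash
python3 - <<'E'
from h import *
go(0,118,38)
p=env.read_camera('top'); cv2.imwrite('pics/t2.png',cv2.resize(p['pixels'][170:270,195:435,::-1],(800,333),interpolation=cv2.INTER_CUBIC))
for t in ['van','grey_wagon','tank_wagon','green_wagon']:
    for d in env.landmark_of(t,p)[:3]: print('top',t,inv(d['centre']),round(d['confidence'],2))
E
```

```text
t 8.47 cas [ -0.7 133.6  38. ] gap 0.0125 F [ 0.1  0.8 -0.2]
 shift [-15.6   0.8  -0. ] turn [ 0.    0.   -0.03]
top van [ 1.9 86.6 16.1] 0.8
top grey_wagon [-0.6 15.5 11.5] 0.84
top tank_wagon [  1.9 -55.   12.3] 0.97
top tank_wagon [-149.1 -338.4    1.2] 0.88
top tank_wagon [  87.1 -289.3    0.6] 0.61
top green_wagon [   1.2 -128.9   16.8] 0.95
```

View pics/t2.png

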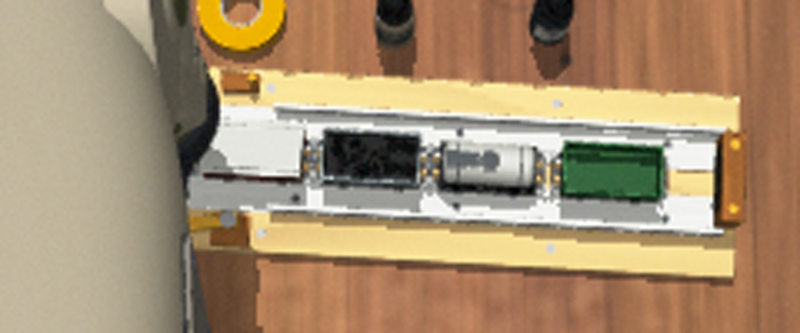

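The top crop shows all four wagons touching, on the track and with about 35 mm left to the stop (735,180). The catch post is at (240,82), clear of the fingers. I'll continue, slowing at the end.

>>> move_arm(
  targets=[
    [[-3,0,0],[0,0,0],0.7],
    [[-6,0,0],[0,0,0],0.7],
    [[-9,0,0],[0,0,0],0.7],
    [[-12,0,0],[0,0,0],0.7],
    [[-15,0,0],[0,0,0],0.7],
  ],
)

```text
clock: 9.35
tcp_pos: [0.5762, 0.1163, 0.038]
orientation: [0.0, 0.733, 0.681, 0.0]
wrist_force: [-0.1, 0.6, 0.0]
finger_gap: 0.0127
grip_force: 0.2
```

>>> move_arm(
  targets=[
    [[-3,0,0],[0,0,0],0.7],
    [[-6,0,0],[0,0,0],0.7],
    [[-8,0,0],[0,0,0],0.7],
    [[-10,0,0],[0,0,0],0.7],
    [[-11.5,0,0],[0,0,0],0.7],
  ],
)

```text
clock: 9.98
tcp_pos: [0.5754, 0.105, 0.038]
orientation: [0.0, 0.733, 0.681, 0.0]
wrist_force: [0.1, 0.9, 0.1]
finger_gap: 0.0125
grip_force: 0.2
```

>>> move_arm(
  targets=[
    [[-1,0,0],[0,0,0],0.7],
    [[-2,0,0],[0,0,0],0.7],
    [[-3,0,0],[0,0,0],0.7],
    [[-4,0,0],[0,0,0],0.7],
    [[-4,0,0],[0,0,0],0.7],
  ],
)

```text
clock: 10.6
tcp_pos: [0.575, 0.101, 0.0379]
orientation: [0.0, 0.733, 0.681, -0.0]
wrist_force: [0.1, 0.2, 0.2]
finger_gap: 0.013
grip_force: 0.0
```

```bash
python3 - <<'E'
from h import *
go(0,99,38)
p=env.read_camera('top')
for t in ['van','grey_wagon','tank_wagon','green_wagon','stop_face']:
    for d in env.landmark_of(t,p)[:1]: print('top',t,inv(d['centre']),round(d['confidence'],2))
E
```

```text
t 10.6 cas [ -1.  103.1  37.9] gap 0.013 F [0.1 0.2 0.2]
 shift [-4.1  1.  -0.1] turn [-0.    0.   -0.03]
top van [ 1.5 57.2 15.3] 0.87
top grey_wagon [ 0.6 60.  14.8] 0.64
top tank_wagon [  89.3 -287.9   -2.5] 0.73
top green_wagon [   4.8 -156.    15.4] 0.63
top stop_face [   2.1 -199.9   26.3] 0.65
```

>>> move_arm(
  targets=[
    [[-1,0,0],[0,0,0],0.7],
    [[-2,0,0],[0,0,0],0.7],
    [[-3,0,0],[0,0,0],0.7],
    [[-3,0,0],[0,0,0],0.7],
  ],
)

```text
clock: 11.4
tcp_pos: [0.5748, 0.098, 0.0379]
orientation: [0.0, 0.733, 0.681, -0.0]
wrist_force: [-0.5, 0.3, 0.4]
finger_gap: 0.0128
grip_force: 0.0
```

>>> move_arm(
  targets=[
    [[-0.7,0,0],[0,0,0],0.7],
    [[-1.4,0,0],[0,0,0],0.7],
    [[-1.4,0,0],[0,0,0],0.7],
  ],
)

```text
clock: 11.78
tcp_pos: [0.5749, 0.0973, 0.038]
orientation: [-0.0, 0.732, 0.681, 0.0]
wrist_force: [0.4, 4.3, -0.6]
finger_gap: 0.0128
grip_force: 1.8
```

4.3 N at TCP y = 99.4 matches the train against the stop (88 + 11 mm). I'll back off gently, then rise.

>>> move_arm(
  targets=[
    [[1,0,0],[0,0,0],0.7],
    [[4,0,0],[0,0,0],0.7],
    [[20,0,0],[0,0,0],0.7],
    [[60,0,0],[0,0,0],0.7],
    [[90,0,-40],[0,0,0],0.7],
  ],
)

```text
clock: 12.4
tcp_pos: [0.5786, 0.1878, 0.0751]
orientation: [-0.002, 0.732, 0.681, -0.003]
wrist_force: [0.8, -0.2, 0.4]
finger_gap: 0.0127
grip_force: 0.0
```

>>> move_arm(
  targets=[
    [[40,20,-60],[0,0,0],1],
    [[55,30,-60],[0,0,0],1],
    [[55,30,-60],[0,0,0],1],
  ],
)

```text
clock: 12.78
tcp_pos: [0.6166, 0.2416, 0.1392]
orientation: [0.001, 0.732, 0.682, 0.002]
wrist_force: [-1.4, -0.2, -0.0]
finger_gap: -0.0
grip_force: 0.0
```

```bash
python3 - <<'E'
from h import *
go(-85,185,100)
p=env.read_camera('top')
cv2.imwrite('pics/t3.png',cv2.resize(p['pixels'][170:270,195:435,::-1],(800,333),interpolation=cv2.INTER_CUBIC))
for t in ['van','grey_wagon','tank_wagon','green_wagon','gate_tip','gate_pivot']:
    for d in env.landmark_of(t,p)[:1]: print('top',t,inv(d['centre']),round(d['confidence'],2))
s=env.get_state(); p=env.read_camera('wrist')
for t in ['gate_tip','gate_pivot']:
    for d in env.landmark_of(t,p)[:1]: print('w',t,inv(d['centre']),round(d['confidence'],2))
E
```

```text
t 12.78 cas [ 31.  246.3 139.2] gap -0.0 F [-1.4 -0.2 -0. ]
 shift [ -61.7 -116.    38.8] turn [ 0.02 -0.01 -0.02]
top van [ 3.2 54.1 14.1] 0.86
top tank_wagon [ -2.5 -92.   12.2] 0.83
top green_wagon [   2.6 -161.8   14.2] 0.59
top gate_tip [-58.2 179.2  28.4] 0.52
top gate_pivot [-40.   97.2  32.3] 0.66
w gate_tip [-49.2 180.8  22.7] 0.97
```

View pics/t3.png

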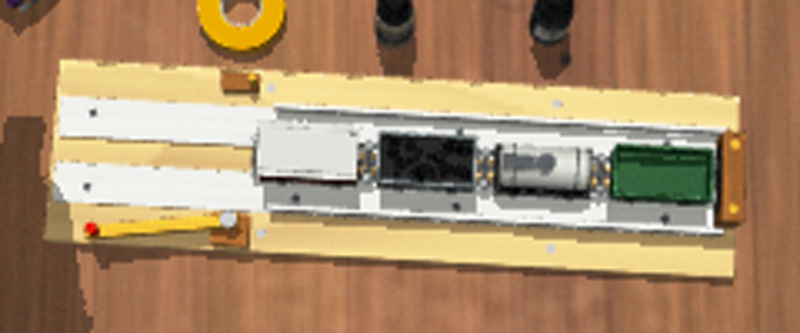

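The top crop shows the train closed up against the stop, with 34.5 mm from the green wagon's centre to the stop face. The track behind is clear, and the gate runs from its pivot (228,218) to the pin (92,228). Next I'll go outside the gate with closed fingers.

>>> move_arm(
  targets=[
    [[-88,-126,0],[0,0,0],1],
    [[-88,-126,0],[0,0,0],1],
    [[-88,-126,0],[0,0,0],1],
    [[-88,-126,0],[0,0,0],1],
  ],
)

```text
clock: 13.78
tcp_pos: [0.4813, 0.1597, 0.1382]
orientation: [-0.0, 0.733, 0.68, -0.0]
wrist_force: [-0.1, 0.8, 0.1]
finger_gap: -0.0001
grip_force: 0.0
```

```bash
python3 - <<'E'
from h import *
go(-95,158,41)
r=58
for f in list(range(100,0,-10))+[3,0,-2]:
    a=np.radians(f);u=np.array([np.cos(a),np.sin(a)]);m=np.array([-u[1],u[0]])
    print(f,np.round(np.array([-42,99])+r*u+(4+14.5*abs(u[1])+11*abs(u[0]))*m,0))
p=env.read_camera('wrist')
for d in env.landmark_of('gate_tip',p)[:1]: print('w',inv(d['centre']),round(d['confidence'],2))
E
```

```text
t 13.78 cas [-98.4 155.4 138.2] gap -0.0001 F [-0.1  0.8  0.1]
 shift [ 2.7  3.5 97.2] turn [-0.    0.   -0.04]
100 [-72. 153.]
90 [-60. 157.]
80 [-52. 160.]
70 [-42. 161.]
60 [-32. 160.]
50 [-22. 158.]
40 [-12. 153.]
30 [ -2. 146.]
20 [  6. 137.]
10 [ 12. 126.]
3 [ 15. 118.]
0 [ 16. 114.]
-2 [ 17. 112.]
w [-51.3 181.5  23.4] 0.56
```

>>> move_arm(
  targets=[
    [[0,3,50],[0,0,0],1],
    [[0,3,97],[0,0,0],1],
    [[0,3,97],[0,0,0],1],
    [[0,3,97],[0,0,0],1],
  ],
)

```text
clock: 14.38
tcp_pos: [0.4877, 0.1609, 0.042]
orientation: [0.0, 0.732, 0.681, 0.001]
wrist_force: [0.5, 0.9, 0.9]
finger_gap: 0.0002
grip_force: 0.0
```

```bash
python3 -c "
from h import *
go(-72,156,41)"
```

```text
t 14.38 cas [-92.1 157.   42. ] gap 0.0002 F [0.5 0.9 0.9]
 shift [-0.9 20.1  1. ] turn [ 0.01 -0.   -0.03]
```

>>> move_arm(
  targets=[
    [[0,8,0],[0,0,0],1],
    [[0,15,0],[0,0,0],1],
    [[0,21,0],[0,0,0],1],
    [[0,27,0],[0,0,0],1],
    [[0,33,0],[0,0,0],1],
  ],
)

```text
clock: 15.0
tcp_pos: [0.5193, 0.1579, 0.041]
orientation: [-0.0, 0.733, 0.681, -0.0]
wrist_force: [0.3, -0.0, -0.3]
finger_gap: 0.0002
grip_force: 0.2
```

>>> move_arm(
  targets=[
    [[1,7,0],[0,0,0],1],
    [[3,13,0],[0,0,0],1],
    [[4,19,0],[0,0,0],1],
    [[4,25,0],[0,0,0],1],
    [[4,29,0],[0,0,0],1],
  ],
)

```text
clock: 15.62
tcp_pos: [0.5488, 0.1599, 0.0409]
orientation: [0.0, 0.733, 0.681, 0.0]
wrist_force: [-0.9, -0.7, 0.5]
finger_gap: 0.0001
grip_force: 0.2
```

```bash
python3 - <<'E'
from h import *
go(-22,158,41)
p=env.read_camera('wrist'); cv2.imwrite('pics/w5.png',p['pixels'][150:450,120:520,::-1])
for d in env.landmark_of('gate_tip',p)[:1]: print('w',inv(d['centre']),round(d['confidence'],2))
E
```

```text
t 15.62 cas [-31.1 160.1  40.9] gap 0.0001 F [-0.9 -0.7  0.5]
 shift [-2.1  9.1 -0.1] turn [ 0.    0.   -0.03]
w [  0.4 173.7  26.4] 0.66
```

View pics/w5.png

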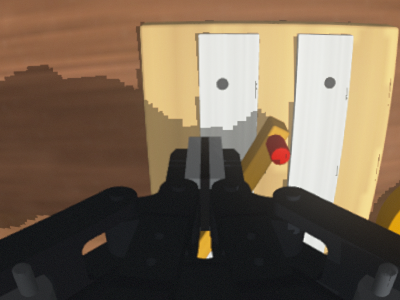

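The crop shows the bar swinging ahead of the fingers, with the pin at (278,150) and the gate about 59° from +x, as planned. I'll continue the arc.

>>> move_arm(
  targets=[
    [[-1,5,0],[0,0,0],1],
    [[-2,9,0],[0,0,0],1],
    [[-4,14,0],[0,0,0],1],
    [[-7,19,0],[0,0,0],1],
    [[-10,24,0],[0,0,0],1],
  ],
)

```text
clock: 16.35
tcp_pos: [0.5719, 0.1478, 0.041]
orientation: [0.0, 0.733, 0.681, -0.0]
wrist_force: [-0.1, -0.9, -0.2]
finger_gap: 0.0001
grip_force: 0.2
```

>>> move_arm(
  targets=[
    [[-4,5,0],[0,0,0],1],
    [[-8,9,0],[0,0,0],1],
    [[-13,13,0],[0,0,0],1],
    [[-18,16,0],[0,0,0],1],
    [[-24,18,0],[0,0,0],1],
  ],
)

```text
clock: 16.98
tcp_pos: [0.588, 0.1225, 0.041]
orientation: [0.0, 0.733, 0.681, 0.0]
wrist_force: [0.4, 1.1, -0.5]
finger_gap: -0.0002
grip_force: 0.2
```

```bash
python3 - <<'E'
from h import *
go(15,118,41)
p=env.read_camera('wrist')
for d in env.landmark_of('gate_tip',p)[:1]: print('w',inv(d['centre']),round(d['confidence'],2))
E
```

```text
t 16.98 cas [ 10.5 125.5  41. ] gap -0.0002 F [ 0.4  1.1 -0.5]
 shift [-7.4  4.5 -0. ] turn [ 0.    0.   -0.03]
w [ 38.6 113.2  25.2] 0.92
```

>>> move_arm(
  targets=[
    [[-3,1,0],[0,0,0],1],
    [[-6,2,0],[0,0,0],1],
    [[-8,3,0],[0,0,0],1],
    [[-9.5,3,0],[0,0,0],1],
    [[-10.5,3,0],[0,0,0],1],
  ],
)

```text
clock: 17.7
tcp_pos: [0.5901, 0.1121, 0.041]
orientation: [0.0, 0.733, 0.681, 0.0]
wrist_force: [0.1, 1.0, 0.7]
finger_gap: 0.0002
grip_force: 0.2
```

>>> move_arm(
  targets=[
    [[-0.7,0,0],[0,0,0],1],
    [[-1.2,0,0],[0,0,0],1],
    [[-1.2,0,0],[0,0,0],1],
  ],
)

```text
clock: 18.08
tcp_pos: [0.59, 0.1114, 0.041]
orientation: [-0.0, 0.732, 0.681, 0.0]
wrist_force: [0.6, 2.8, -1.3]
finger_gap: 0.0004
grip_force: 1.3
```

>>> move_arm(
  targets=[
    [[-0.6,0,0],[0,0,0],1],
    [[-1,0,0],[0,0,0],1],
    [[-1,0,0],[0,0,0],1],
  ],
)

```text
clock: 18.45
tcp_pos: [0.59, 0.1112, 0.0411]
orientation: [-0.001, 0.732, 0.681, 0.001]
wrist_force: [0.3, 5.7, -0.6]
finger_gap: -0.0001
grip_force: 3.1
```

>>> move_arm(
  targets=[
    [[2,0,0],[0,0,0],1],
    [[8,0,0],[0,0,0],1],
    [[40,0,0],[0,0,0],1],
    [[80,0,-40],[0,0,0],1],
    [[110,0,-90],[0,0,0],1],
  ],
)

```text
clock: 19.08
tcp_pos: [0.5966, 0.2205, 0.1304]
orientation: [-0.001, 0.733, 0.681, -0.002]
wrist_force: [1.5, 0.6, 0.1]
finger_gap: 0.0
grip_force: 0.0
```

>>> move_arm(
  targets=[
    [[30,0,-50],[0,0,0],1],
    [[30,0,-50],[0,0,0],1],
    [[30,0,-50],[0,0,0],1],
  ],
)

```text
clock: 19.45
tcp_pos: [0.5996, 0.2495, 0.1804]
orientation: [0.0, 0.732, 0.681, -0.001]
wrist_force: [-0.9, 0.2, -0.2]
finger_gap: -0.0001
grip_force: 0.0
```

```bash
python3 - <<'E'
from h import *
go(0,200,100)
p=env.read_camera('top')
cv2.imwrite('pics/t4.png',cv2.resize(p['pixels'][170:270,195:435,::-1],(800,333),interpolation=cv2.INTER_CUBIC))
for t in ['van','green_wagon','gate_tip','gate_pivot']:
    for d in env.landmark_of(t,p)[:1]: print('top',t,inv(d['centre']),round(d['confidence'],2))
p=env.read_camera('wrist')
for d in env.landmark_of('gate_tip',p)[:1]: print('w',inv(d['centre']),round(d['confidence'],2))
E
```

```text
t 19.45 cas [ 13.6 253.  180.4] gap -0.0001 F [-0.9  0.2 -0.2]
 shift [-52.9 -13.2  80.4] turn [-0.    0.01 -0.03]
top van [ 2.5 54.2 15.1] 0.86
top green_wagon [   1.  -163.2   16.8] 0.57
top gate_tip [ 39.4 100.5  26.3] 0.78
top gate_pivot [-35.8  99.8  33.6] 0.66
```

View pics/t4.png

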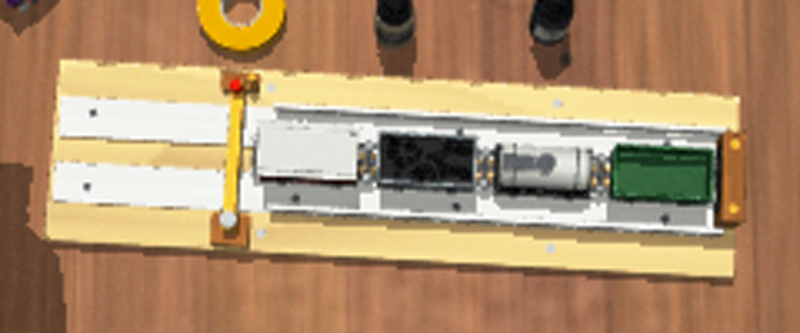

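The gate is shut across the track, with the pin at (236,85) against the catch post. The train stands unchanged against the stop, and the things around are in place.

```bash
python3 -c "
from h import *
print(env.hand_in())"
```

```text
the job is handed in; nothing more can be done
None
```

The four wagons are closed up buffer to buffer against the end stop, the brass gate is shut behind them against its catch post, and the job was handed in at about 19.6 s.

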